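# Free the stuck tub and stock the drawer with vials

## Task

Pull the cabinet drawer out to its stop first; then take the teal tub, which is stuck in the white pot, by its rim, twist it by about 30 degrees either way while it is still down in the pot to break it loose, and lift it out. Stand the tub upright in the pulled-out drawer, put every vial on the counter into the tub, and push the drawer fully shut. Never tip the tub over, and leave the bottle, the carton and the steel bowl alone.

Things in the scene. Friction and masses are not known exactly. Their poses are not given: they have to be found in the camera images.
- drawer (a joint): how far the drawer of the low white cabinet is pulled out, m: 0 shut, 0.180 at its stop. It slides freely (about 1 N of friction) along the cabinet's own -x (towards the robot) and stays where it is left.
- drawer_handle (a point): middle of the drawer's horizontal steel bar handle: 10 mm thick, 100 mm long along its own y, held 35 mm in front of the teal drawer front by two end posts, 96 mm above the counter. Own x points into the cabinet (horizontal, the push-shut direction); pull along -x. The cabinet is 118 mm high, 260 mm wide and deep; the teal front's top is 113 mm above the counter.
- drawer_bay (a point): point on the drawer's inside floor, 22 mm above the counter, where the tub's axis fits best, moving with the drawer; axes as the handle's. 86 mm behind the inside of the drawer front; with the drawer at its stop the cabinet's top begins 94 mm behind it. White tray: inside 216 mm wide, 219 mm long, side and back walls 35 mm high; 84 mm of free height above its floor.
- tub_mid (a point): the loose teal round tub, 60 mm high, about 220 g; this point is on its axis, 30 mm above its underside. Outer diameter 112 mm at the foot, tapering to 132 mm at the rim; wall 8 mm thick, inner floor 18 mm above its underside. Its z is up; its x points to a white mark on the rim. At first it is nested and stuck in the white pot, its rim standing 35 mm above the pot's rim.
- pot: fixed white pot, 149 mm across, 32 mm high, floor 7 mm up, on a 170 mm square steel plate; origin on the counter at its axis; x as the tub's x at the start. Four sprung rubber nubs 10 to 18 mm up squeeze the tub's foot: it takes about 10 N to lift it straight; while it turns (either way, about 0.6 N m) it rises easily, and is free after 12 mm. Sideways play 3 mm or more.
- vial0_mid (a point): glass vial with paper label and a red cap, 28 mm in diameter, 50 mm high, 40 g, standing on the counter; this point is half-way up, 25 mm above its underside; its z is up. Some vials are absent.
- vial1_mid (a point): glass vial with paper label and a blue cap, 28 mm in diameter, 50 mm high, 40 g, standing on the counter; this point is half-way up, 25 mm above its underside; its z is up. Some vials are absent.
- vial2_mid (a point): glass vial with paper label and a red cap, 28 mm in diameter, 50 mm high, 40 g, standing on the counter; this point is half-way up, 25 mm above its underside; its z is up. Some vials are absent.
- vial3_mid (a point): glass vial with paper label and a blue cap, 28 mm in diameter, 50 mm high, 40 g, standing on the counter; this point is half-way up, 25 mm above its underside; its z is up. Some vials are absent.
- gel: white bottle with a blue cap, 60 mm across, 150 mm high; leave alone; origin under its centre
- carton: white paper carton 60 x 110 x 45 mm; leave alone; origin under its centre
- dish: small steel bowl 100 mm across, 35 mm high; leave alone; origin under its centre

How it is judged:
By the outcome, as a careful person would: the job done as asked, in the order asked, and still so for the second after the job is handed in, with the robot touching nothing.
Of vial0, vial1, vial2, vial3 only 3 to 4 are there at a start; the rules pass over those that are not, and their reading is None.
At some moment in a run one of vial0, vial1, vial2, vial3 may be knocked a few centimetres aside while the robot is not near it.
It also fails if it takes over 192 s, if anything falls off the work surface, if the arm or the gripper's body presses on something with over 40 N, if the wrist force passes 120 N, or if a joint passes its speed limit or range.

## Robot

A 6-joint arm with a two-finger parallel gripper is mounted at the origin on the work surface. World frame = base frame: x ahead of the robot, y to its left, z up, the work surface at z = 0. Lengths are in mm, angles in rad, forces in N, time in s.
With the tool pointing down it reaches from about 300 to 775 mm from the base axis. Payload 14.6 kg.
Tool frame: the origin (TCP) lies on the centre line of the jaws, within the pads' length; the fingertips stand 19 mm ahead of it and the grasp point (between the pads) is the TCP (bot.tip_reach is the distance from the TCP to the fingertips, in mm); y points along the fingers, x is the direction in which the jaws open and shut, and the axes are right-handed (so a half turn about y gives the same grasp; the last joint's range is limited). The gripper opens to 85 mm and grips with 20 to 120 N. Pads are 22 mm wide; open, the fingers measure 114 mm over their backs; the gripper's body (76 mm by 85 mm) begins 54 mm behind the grasp point. The pads swing forward as they close: fully open they stand 13 mm farther back than shut.
Start: joints at [-1.218, 0.3, 1.521, -0, 1.321, -0.067], TCP at [224.16, -502.237, 250.281] pointing down, gripper open.
Joint ranges: [-3.03, 3.03], [-0.79, 2.21], [0.23, 2.52], [-1.04, 4.18], [0, 3.07], [-2.55, 2.55]. Speed limits (rad/s): [2.22, 2.22, 2.57, 3.14, 3.14, 3.14].

## Interface

Orientations are given as a unit quaternion [w, x, y, z].
In Python, from rig import bot gives the robot as it stands. Calls block until the motion is done:
- bot.move_to(position, orientation): joint-space move of the TCP to a pose.
- bot.servo_line(position, attitude=None, speed=150, until_force=None): straight line of the TCP; attitude=None keeps the orientation; speed is the mean speed in mm/s. With until_force (N) it stops when the force on the tool has changed by that much, and returns True; else False.
- bot.move_joints(angles): joint-space move.
- bot.move_gripper(opening, grip_force=None): finger opening in mm; grip_force is the grip in N (None keeps the last); returns when the fingers have stopped.
- bot.dwell(seconds).
- bot.ik(position, orientation): joint angles nearest the present ones, or None.
- bot.read_state(): the state.
- bot.read_camera(name): name is "scene" or "top" or "wrist"; returns a dict with "image" (400x640x3 uint8, blue, green, red), "depth" (400x640 float32, mm along the optical axis (not along the pixel's ray), 0 where there is no reading), "fovy" (degrees; the focal length in pixels is half the picture's height over the tangent of half this angle, whatever the lens; pixels are square), "cx", "cy" (the principal point, pixels), "k1" (the pictures are not rectified: a ray, as slopes to the right and down, at radius r is drawn at 1 + k1 r^2 times it, then the intrinsics apply), "eye" and "attitude" of the camera in the world; the wrist camera has in their place "mount" (4x4, takes a point from camera to tool coordinates, whose origin is the TCP and whose axes are the tool frame's). Camera axes: x right, y down, z forward; pixel columns grow to the right and rows downward; lengths in mm; the calibration is good to about 2 mm. A picture is of the moment at which its call begins: read the wrist's pose just before it.
A pose or a line that the arm cannot do raises bot.MotionError and nothing moves.
- bot.finish_job(): hands the job in, once; it reports no verdict.
The state is a dict: "clock": time; "joint_positions": joint angles; "qvel": joint speeds; "effort": joint torques, N m; "ee_pos": TCP position; "tool_rot": TCP orientation; "ft_force": force on the tool from outside, world axes, zero at the start; "moment": the same for the moment, N m; "grip_width": finger opening in mm.
Only numpy, scipy, OpenCV 4.12 (cv2) and the standard library are available. Lean on these libraries where they do the work, as an engineer would, in place of code of your own. Each camera call takes 0.05 s, during which the arm holds its last target.

## Working session

There is one attempt and no reset: what is moved stays moved. The work goes in short steps, each a Python script; the robot and the scene stay as the last script left them, time stands still between calls to the robot, and variables do not carry over. Pictures are saved under pics/ and viewed, and the job is handed in when it is done.

```bash
ls; mkdir -p pics
python3 - <<'E'
from rig import bot
import cv2,numpy as np
print(bot.read_state(), bot.tip_reach)
for n in ["scene","top","wrist"]:
    c=bot.read_camera(n); cv2.imwrite(f"pics/{n}0.png",c["image"]); print({k:v for k,v in c.items() if k not in("image","depth")})
    np.savez(f"pics/{n}0.npz",**c)
E
```

```text
pics
{'clock': 0.0, 'joint_positions': array([-1.21756475e+00,  3.00505324e-01,  1.52166458e+00, -1.08347251e-05,
        1.32070322e+00, -6.65866585e-02]), 'qvel': array([ 0.00068864,  0.00037497, -0.00010493,  0.00122488,  0.00058537,
       -0.00035532]), 'effort': array([-7.23514040e-04, -5.43503952e+01, -3.61797309e+01, -1.46966045e-04,
        3.94825096e-03, -2.01891777e-05]), 'ee_pos': array([ 224.09470995, -502.01072153,  249.66720828]), 'tool_rot': array([ 0.59347897, -0.59294269,  0.38520333, -0.38447376]), 'ft_force': array([-0.25131236, -0.27110862, -0.48900075]), 'moment': array([-0.03462129,  0.00275819,  0.00187471]), 'grip_width': 85.32900244064635} 19.0
{'fovy': 44.18388540719452, 'cx': 320.73248495934195, 'cy': 194.6485110422314, 'k1': -0.005214597045588909, 'eye': array([1374.81438605, -577.8767412 ,  792.20315363]), 'attitude': array([-0.4293791 ,  0.80384543,  0.36908732, -0.18232022])}
{'fovy': 47.232512421423564, 'cx': 323.6509737185028, 'cy': 203.9347190550629, 'k1': -0.05306715137726068, 'eye': array([ 298.84972127,  101.83854736, 1481.61891715]), 'attitude': array([-0.08075959,  0.71041215, -0.69507208,  0.07528128])}
{'fovy': 70.78686659348111, 'cx': 314.63463572376173, 'cy': 201.93166840143127, 'k1': -0.04571763162708106, 'mount': array([[ 9.99999725e-01, -6.53877586e-04, -3.51172829e-04,
         6.04597916e-01],
       [ 1.30431872e-04, -3.10961456e-01,  9.50422514e-01,
        -1.23226924e+02],
       [-7.30661194e-04, -9.50422298e-01, -3.10961285e-01,
         7.94288824e+01],
       [ 0.00000000e+00,  0.00000000e+00,  0.00000000e+00,
         1.00000000e+00]])}
```

View pics/scene0.png

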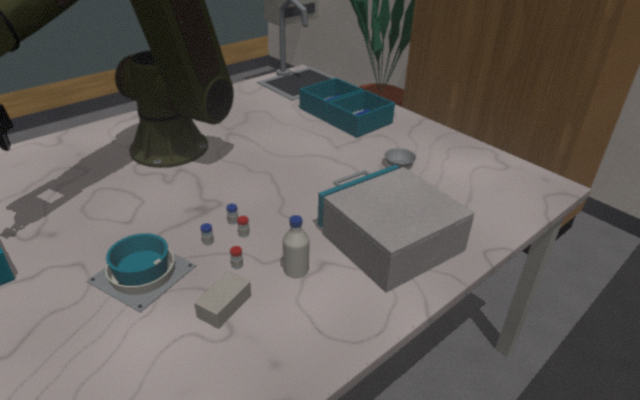

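View pics/top0.png

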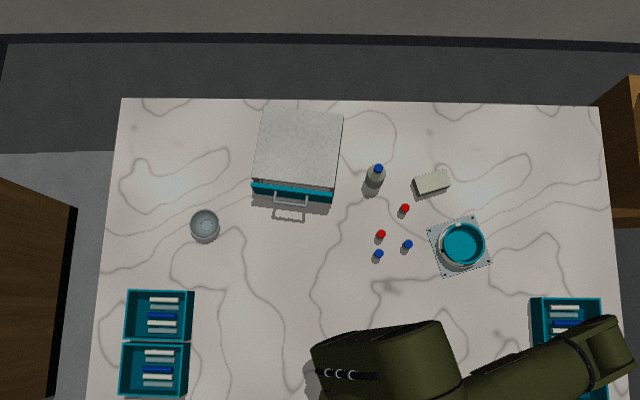

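View pics/wrist0.png

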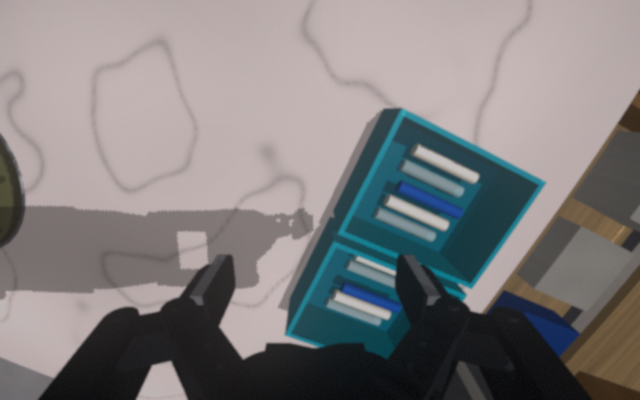

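```bash
cat > h.py <<'E'
import numpy as np,cv2
from scipy.spatial.transform import Rotation as Rn
def q2R(q): return Rn.from_quat([q[1],q[2],q[3],q[0]]).as_matrix()
def R2q(R):
    q=Rn.from_matrix(R).as_quat(); return [q[3],q[0],q[1],q[2]]
def down(a):
    x=np.array([np.cos(a),np.sin(a),0]);y=np.array([0,0,-1.]);return R2q(np.column_stack([x,y,np.cross(x,y)]))
def yaw(q): R=q2R(q); return np.arctan2(R[1,0],R[0,0])
def cam(bot,n):
    s=bot.read_state(); c=dict(bot.read_camera(n))
    if n=="wrist":
        R=q2R(s["tool_rot"]);M=c["mount"]; c["R"]=R@M[:3,:3]; c["eye"]=np.array(s["ee_pos"])+R@M[:3,3]
    else: c["R"]=q2R(c["attitude"])
    return c
def fl(c): return 200/np.tan(np.radians(c["fovy"])/2)
def ray(c,uv):
    f=fl(c);K=np.array([[f,0,c["cx"]],[0,f,c["cy"]],[0,0,1]],float)
    p=cv2.undistortPoints(np.asarray(uv,float).reshape(-1,1,2),K,np.array([c["k1"],0,0,0,0.])).reshape(-1,2)
    return np.c_[p,np.ones(len(p))]@c["R"].T
def plane(c,uv,z):
    d=ray(c,uv);t=(z-c["eye"][2])/d[:,2]; return c["eye"]+d*t[:,None]
def bydepth(c,uv):
    uv=np.asarray(uv,float).reshape(-1,2); d=ray(c,uv)
    z=np.array([c["depth"][int(round(v)),int(round(u))] for u,v in uv]); return c["eye"]+d*z[:,None]
def proj(c,P):
    p=(np.asarray(P,float).reshape(-1,3)-c["eye"])@c["R"]; s=p[:,:2]/p[:,2:]; r2=(s**2).sum(1)[:,None]
    return s*(1+c["k1"]*r2)*fl(c)+[c["cx"],c["cy"]]
def mask(c,col):
    h=cv2.cvtColor(c["image"],cv2.COLOR_BGR2HSV); H,S,V=[h[...,i].astype(int) for i in range(3)]
    if col=="red": m=((H<8)|(H>172))&(S>140)&(V>60)
    if col=="blue": m=(H>105)&(H<128)&(S>120)&(V>40)
    if col=="teal": m=(H>85)&(H<103)&(S>120)&(V>40)
    return m.astype(np.uint8)
def blobs(m,amin=8):
    n,l,st,ce=cv2.connectedComponentsWithStats(m)
    return [(ce[i],st[i]) for i in range(1,n) if st[i][4]>=amin]
def intersect(c1,u1,c2,u2):
    a,b=c1["eye"],c2["eye"];d=ray(c1,u1)[0];e=ray(c2,u2)[0]
    A=np.column_stack([d,-e]);t=np.linalg.lstsq(A,b-a,rcond=None)[0];p=a+t[0]*d;q=b+t[1]*e
    return (p+q)/2,np.linalg.norm(p-q)
def load(n):
    c=dict(np.load(n)); c["R"]=q2R(c["attitude"]); return c
E
python3 - <<'E'
from h import *
t=load("pics/top0.npz");s=load("pics/scene0.npz")
for col in ["red","blue","teal"]:
    for nm,c in [("top",t),("scene",s)]:
        for ce,st in blobs(mask(c,col)): print(col,nm,ce.round(1),st, plane(c,ce,{"red":47,"blue":47,"teal":67}[col])[0].round(0),bydepth(c,ce)[0].round(0))
big=cv2.resize(t["image"][80:300,180:520],None,fx=2.35,fy=2.35,interpolation=cv2.INTER_CUBIC);cv2.imwrite("pics/topbig.png",big)
E
```

```text
red top [404.8 207.3] [401 204   9   8  55] [ 616. -144.   47.] [ 614. -143.   55.]
red top [380.9 233.5] [377 230   9   8  58] [529. -67.  47.] [529. -66.  50.]
red scene [242.2 219.6] [238 217   9   7  45] [528. -68.  47.] [529. -68.  47.]
red scene [235.5 250.3] [231 247  10   8  63] [ 615. -144.   47.] [ 616. -145.   48.]
blue top [378.  167.8] [374 164   9   9  65] [746. -59.  47.] [714. -47. 149.]
blue top [407.8 243.8] [404 240   9   9  63] [ 498. -152.   47.] [ 497. -151.   54.]
blue top [378.6 253. ] [375 249   8   9  58] [467. -59.  47.] [466. -59.  52.]
blue top [161.1 314.9] [147 312  30   6 142] [260. 610.  47.] [260. 609.  49.]
blue top [566.4 322.8] [552 320  30   6 127] [ 261. -640.   47.] [ 261. -640.   47.]
blue top [156.6 368.6] [142 366  31   6 157] [101. 610.  47.] [100. 611.  43.]
blue scene [332.   97.2] [326  95  12   5  15] [109. 618.  47.] [ 97. 630.  40.]
blue scene [362.9 111.6] [356 109  13   6  28] [272. 619.  47.] [264. 627.  42.]
blue scene [231.3 206.9] [228 205   8   5  34] [466. -59.  47.] [465. -58.  46.]
blue scene [295.5 219.4] [291 216  10   8  
[... 844 characters left out ...]
.  67.] [162. 523.  48.]
teal top [186.4 355.4] [184 352   6   9  22] [145. 516.  67.] [142. 523.  42.]
teal top [607.  391.7] [606 384   3  16  33] [  62. -740.   67.] [  64. -733.   78.]
teal top [586.6 396.1] [578 391  17   9  96] [  50. -676.   67.] [  39. -710.    6.]
teal scene [351.4 101.6] [ 300   79   94   56 2107] [215. 615.  67.] [186. 645.  49.]
teal scene [342.6 118.6] [341 116   4   6   9] [297. 493.  67.] [267. 523.  47.]
teal scene [358.6 180.1] [320 165  78  31 243] [604. 262.  67.] [651. 211. 111.]
teal scene [137.3 253.7] [ 107  234   60   45 1633] [ 508. -326.   67.] [ 457. -312.   24.]
teal scene [  4.1 269.3] [  0 248  14  36 263] [ 378. -559.   67.] [ 337. -558.   37.]
```

View pics/topbig.png

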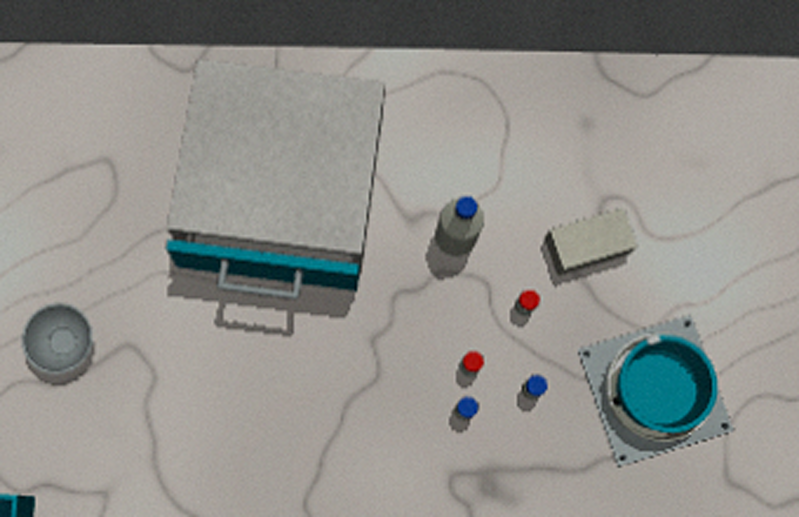

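```bash
cat >> h.py <<'E'
def cloud(c):
    v,u=np.mgrid[0:400,0:640]; uv=np.c_[u.ravel(),v.ravel()]
    P=c["eye"]+ray(c,uv)*c["depth"].ravel()[:,None].astype(float); P[c["depth"].ravel()==0]=np.nan; return P,uv
def circ(P):
    A=np.c_[2*P[:,:2],np.ones(len(P))];s=np.linalg.lstsq(A,(P[:,:2]**2).sum(1),rcond=None)[0];return s[:2],np.sqrt(s[2]+s[0]**2+s[1]**2)
E
python3 - <<'E'
from h import *
t=load("pics/top0.npz");s=load("pics/scene0.npz")
for nm,c in [("top",t),("scene",s)]:
    P,uv=cloud(c)
    m=(P[:,0]>600)&(P[:,0]<1000)&(P[:,1]>50)&(P[:,1]<400)&(P[:,2]>114)&(P[:,2]<125)
    q=plane(c,uv[m],118); r=cv2.minAreaRect(q[:,:2].astype(np.float32)); print(nm,"cabtop",m.sum(),r, np.nanmedian(P[m,2]));print(cv2.boxPoints(r).round(0).tolist())
    m=(P[:,0]>540)&(P[:,0]<700)&(P[:,1]>130)&(P[:,1]<280)&(P[:,2]>70)&(P[:,2]<115)
    x=P[m]; print("front/handle",m.sum());
    # teal top edge
    for y0 in range(130,280,15):
        k=x[(x[:,1]>=y0)&(x[:,1]<y0+15)]; print(y0,np.sort(k[:,0]).round(0)[:8],k[np.argsort(k[:,0])][:8,2].round(0))
    m=(np.hypot(P[:,0]-500,P[:,1]+325)<85)&(P[:,2]>60)&(P[:,2]<75); x=P[m]
    q=plane(c,uv[m],67); print("rim",m.sum(),circ(q),cv2.minEnclosingCircle(q[:,:2].astype(np.float32)))
    k=cv2.resize(c["image"],None,fx=4,fy=4,interpolation=cv2.INTER_CUBIC)
    y0,x0=(150,220) if nm=="top" else (150,280)
    cv2.imwrite(f"pics/{nm}hz.png",k[y0*4:y0*4+400,x0*4:x0*4+640])
E
```

```text
top cabtop 5875 ((778.7455444335938, 203.9765625), (260.7664794921875, 272.16455078125), 83.41131591796875) 119.69766150340502
[[629.0, 90.0], [899.0, 59.0], [929.0, 318.0], [659.0, 349.0]]
front/handle 482
130 [636. 636. 636. 636. 636. 636. 636. 637.] [ 79.  79. 105.  92. 105.  92.  91.  90.]
145 [637. 637. 637. 637. 637. 637. 638. 638.] [ 89. 102. 113.  99.  73.  72.  70.  83.]
160 [601. 602. 604. 605. 607. 608. 610. 610.] [104.  97. 104. 101. 102. 102. 104. 103.]
175 [601. 602. 602. 603. 604. 604. 604. 605.] [104.  98.  96.  95. 104. 105. 102.  99.]
190 [602. 604. 604. 604. 605. 606. 606. 606.] [108. 102. 101. 100.  97. 108. 106. 106.]
205 [604. 604. 606. 606. 606. 606. 609. 609.] [102.  98. 105. 106. 105. 103. 105. 104.]
220 [606. 606. 606. 606. 608. 609. 610. 611.] [104. 103. 102. 102. 107. 103. 101.  97.]
235 [609. 609. 609. 610. 611. 611. 611. 612.] [102. 101. 102.  99.  96. 110. 106. 103.]
250 [609. 610. 610. 611. 611. 612. 612. 612.] [100.  98. 109.  94. 104. 102. 101. 101.]
265 [611. 612. 614. 614. 614. 615. 615. 618.] [103. 100. 106.  91. 104. 103. 101. 103.]
rim 370 (arra
[... 656 characters left out ...]
  99.  91. 102. 101.  99. 100.]
190 [602. 602. 603. 604. 605. 605. 605. 605.] [ 99. 101. 100.  96.  98.  96. 101. 101.]
205 [605. 605. 606. 606. 607. 607. 608. 608.] [101.  99.  98.  99. 101.  97.  98.  92.]
220 [603. 604. 606. 607. 607. 607. 607. 610.] [ 98.  98. 100.  98. 100.  97.  99.  99.]
235 [605. 607. 607. 610. 610. 610. 611. 611.] [ 98.  97.  99.  91. 100.  98. 102.  96.]
250 [608. 611. 612. 614. 615. 615. 615. 615.] [ 98.  91.  97.  96. 103.  95.  98.  93.]
265 [610. 610. 613. 614. 614. 614. 615. 615.] [100.  97. 101.  92.  99. 101.  97. 100.]
rim 652 (array([ 502.88209676, -325.1779225 ]), np.float64(61.12137352517993)) ((502.7768249511719, -325.04901123046875), 68.53762817382812)
```

View pics/tophz.png

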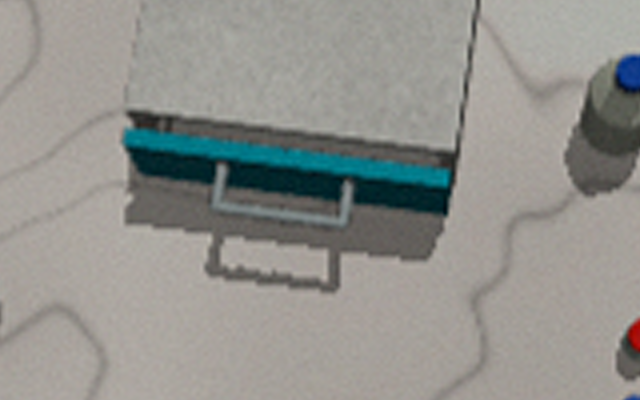

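View pics/scenehz.png

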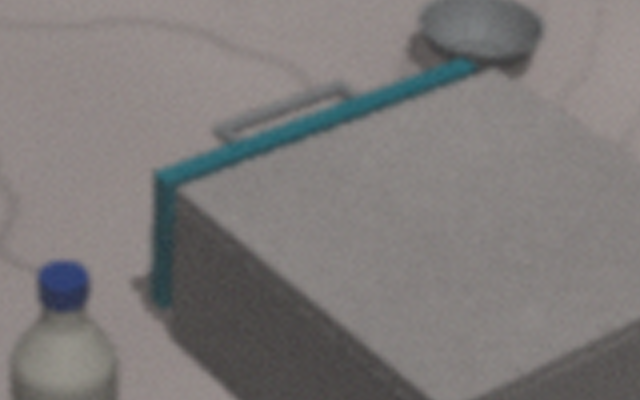

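Run:
```python
from h import *
from rig import bot
t=load("pics/top0.npz");s=load("pics/scene0.npz")
a=[(273.25,202),(306.75,205)];b=[(365,171.25),(334.25,183)]
p=plane(t,a,99);q=plane(s,b,99);print(p.round(1),q.round(1),p.mean(0),q.mean(0))
for i in range(2): print(intersect(t,a[i],s,b[i]))
for d in (p[0]-p[1],q[0]-q[1]): print(np.linalg.norm(d),np.degrees(np.arctan2(d[1],d[0]))-90)
# teal front edge line from top z=113
P,uv=cloud(t)
for c in (t,s):
    P,uv=cloud(c)
    m=(P[:,0]>620)&(P[:,0]<680)&(P[:,1]>60)&(P[:,1]<340)&(P[:,2]>105)&(P[:,2]<120)&(mask(c,"teal").ravel()>0)
    x=plane(c,uv[m],113); x=x[:,:2].astype(np.float32); l=cv2.fitLine(x,cv2.DIST_HUBER,0,.01,.01).ravel(); print(m.sum(),l,np.degrees(np.arctan2(l[1],l[0])),cv2.minAreaRect(x))
```

```text
[[612.4 272.7  99. ]
 [605.  168.4  99. ]] [[618.1 269.8  99. ]
 [608.3 166.4  99. ]] [608.70510779 220.57177734  99.        ] [613.18507829 218.12960897  99.        ]
(array([613.70440512, 273.75379773,  95.1989365 ]), np.float64(1.4034189888129336))
(array([605.67101709, 168.66983493,  96.73463491]), np.float64(0.39824009780083064))
104.5927008026859 -4.016758999611611
103.86911217395246 -5.4434337020000925
389 [1.1220495e-01 9.9368507e-01 6.5116357e+02 2.1583316e+02] 83.557556 ((650.829833984375, 215.76840209960938), (250.79588317871094, 17.007726669311523), 83.2603759765625)
242 [1.1434034e-01 9.9344164e-01 6.5329114e+02 2.0949826e+02] 83.43442 ((653.5447998046875, 214.72195434570312), (250.46412658691406, 13.736281394958496), 83.80430603027344)
```

Run:
```python
from h import *
from rig import bot
ax=np.array([np.cos(np.radians(-6.5)),np.sin(np.radians(-6.5)),0])
h=np.array([610,219.8,96.])
for a in (-6.5,173.5):
    for p in (h,h+[0,0,120],h-180*ax): 
        j=bot.ik(p,down(np.radians(a))); print(a,None if j is None else np.round(j,2))
a=np.radians(-6.5)
bot.move_to(h+[0,0,130],down(a)); bot.move_gripper(32)
c=cam(bot,"wrist");cv2.imwrite("pics/w1.png",c["image"]);np.savez("pics/w1.npz",**c)
print(proj(c,[h,h+50*np.array([-ax[1],ax[0],0]),h-50*np.array([-ax[1],ax[0],0])]),bot.read_state()["clock"],bot.read_state()["ee_pos"])
```

```text
-6.5 [ 0.29  0.67  1.36 -0.    1.12  0.4 ]
-6.5 [ 0.29  0.55  1.25 -0.    1.34  0.4 ]
-6.5 [ 0.43  0.37  1.83 -0.    0.95  0.55]
173.5 None
173.5 None
173.5 None
[[314.73767264 198.17584762]
 [314.701116   144.48286469]
 [314.76991855 245.97280996]] 3.6417 [609.99471537 219.81172724 225.97566127]
```

View pics/w1.png

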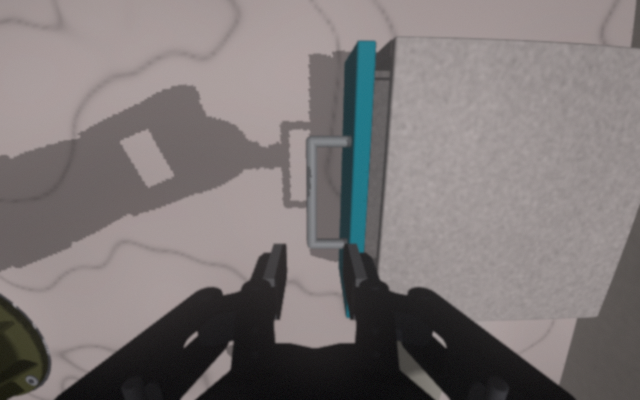

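Run:
```python
from h import *
from rig import bot
a=np.radians(-6.5)
ax=np.array([np.cos(a),np.sin(a),0]); h=np.array([610,219.8,96.])-3*ax
bot.servo_line(h+[0,0,40],down(a)); 
print(bot.servo_line(h+[0,0,2],speed=80,until_force=8))
print(bot.read_state()["ee_pos"],bot.read_state()["ft_force"])
bot.move_gripper(5,30); print(bot.read_state()["grip_width"],bot.read_state()["ft_force"],bot.read_state()["clock"])
c=cam(bot,"wrist");cv2.imwrite("pics/w2.png",c["image"])
```

```text
False
[607.09540061 220.15561282  97.94751794] [-0.33893835  0.13108253  1.45055576]
8.72435661283303 [-0.6772415   0.73812688  4.05972604] 5.3417
```

View pics/w2.png

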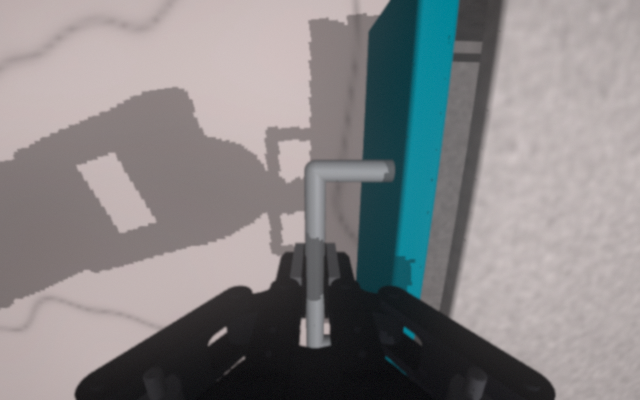

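Run:
```python
from h import *
from rig import bot
a=np.radians(-6.5)
ax=np.array([np.cos(a),np.sin(a),0]); p=np.array(bot.read_state()["ee_pos"])
print(bot.servo_line(p-190*ax,speed=100,until_force=15))
s=bot.read_state();e=np.array(s["ee_pos"]);print(e,(p-e)@ax,s["ft_force"],s["grip_width"])
bot.move_gripper(32); bot.dwell(0.2); e=np.array(bot.read_state()["ee_pos"]); print(e, bot.read_state()["ft_force"])
bot.servo_line(e+[0,0,90],speed=200)
bot.move_to([330,-130,330],down(0)); 
for n in("top","scene"):
    c=cam(bot,n);cv2.imwrite(f"pics/{n}1.png",c["image"]);np.savez(f"pics/{n}1.npz",**c)
print(bot.read_state()["clock"])
```

```text
True
[440.26797759 239.45673976  98.84648202] 168.10437546881866 [ 8.48960755 -1.4805122  -2.94121193] 8.601848967686278
[439.57807338 239.5237398   98.58669974] [ 0.19722678  0.25743268 -0.31913787]
9.6667
```

View pics/top1.png

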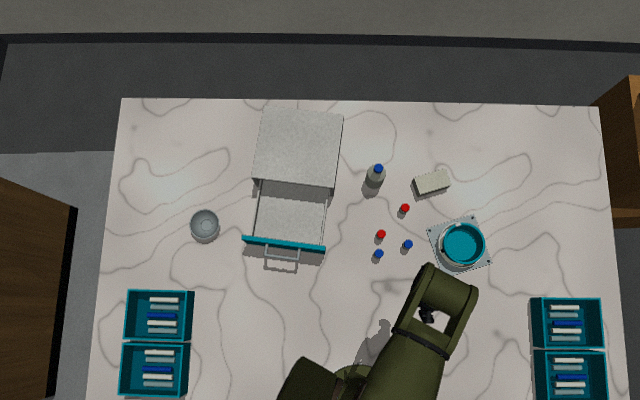

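View pics/scene1.png

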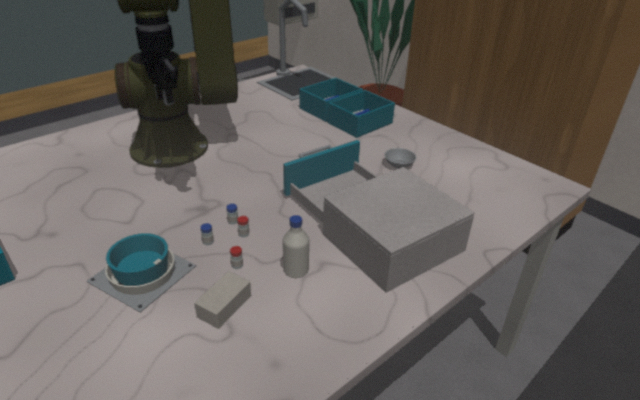

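Run:
```python
from h import *
a=np.radians(-6.5);ax=np.array([np.cos(a),np.sin(a)]);ay=np.array([-ax[1],ax[0]])
O=np.array([439.6,239.5])
for n in("top","scene"):
    c=load(f"pics/{n}1.npz");P,uv=cloud(c); tl=mask(c,"teal").ravel()>0
    m=(P[:,0]>600)&(P[:,0]<1000)&(P[:,1]>30)&(P[:,1]<380)&(P[:,2]>108)&(P[:,2]<126)&~tl
    q=plane(c,uv[m],118)[:,:2]; r=cv2.minAreaRect(q.astype(np.float32)); print(n,r); d=(q-O)
    X=d@ax;Y=d@ay; print("cab X",np.percentile(X,[0,.5,1,2,98,99,99.5,100]).round(1),"Y",np.percentile(Y,[0,.5,1,99,99.5,100]).round(1))
    # front edge line fit: min X per Y bin
    e=[(np.mean(Y[k]),X[k].min()) for b in range(-110,110,10) for k in [(Y>b)&(Y<b+10)]]; e=np.array(e); print(np.polyfit(e[:,0],e[:,1],1))
    m=tl&(P[:,0]>430)&(P[:,0]<560)&(P[:,1]>80)&(P[:,1]<380)&(P[:,2]>108)&(P[:,2]<118)
    q=plane(c,uv[m],113)[:,:2];d=q-O;X=d@ax;Y=d@ay;print("teal",m.sum(),np.percentile(X,[0,2,50,98,100]).round(1),np.percentile(Y,[0,1,99,100]).round(1),np.polyfit(Y,X,1))
c=load("pics/top1.npz");k=cv2.resize(c["image"][170:290,220:360],None,fx=5,fy=5,interpolation=cv2.INTER_CUBIC);cv2.imwrite("pics/t1z.png",k)
```

```text
top ((792.527587890625, 202.1846160888672), (260.875244140625, 244.74317932128906), 83.49658203125)
cab X [232.5 233.8 234.9 237.2 472.  474.6 475.9 477.3] Y [-127.6 -126.1 -124.7  130.4  131.9  133.3]
[-3.75263533e-04  2.33449659e+02]
teal 335 [38.3 38.8 45.4 52.2 52.6] [-124.1 -120.5  125.   127.7] [-8.52877473e-04  4.54387838e+01]
scene ((796.2540893554688, 194.71810913085938), (268.91253662109375, 253.79161071777344), 83.50164794921875)
cab X [232.5 234.1 235.7 238.9 479.2 481.2 482.3 486.3] Y [-138.6 -134.4 -133.1  127.1  128.7  130.3]
[5.24494977e-04 2.33163151e+02]
teal 218 [41.1 43.1 50.1 58.5 60.2] [-125.3 -122.3  119.1  121.8] [1.73027635e-03 5.02200320e+01]
```

View pics/t1z.png

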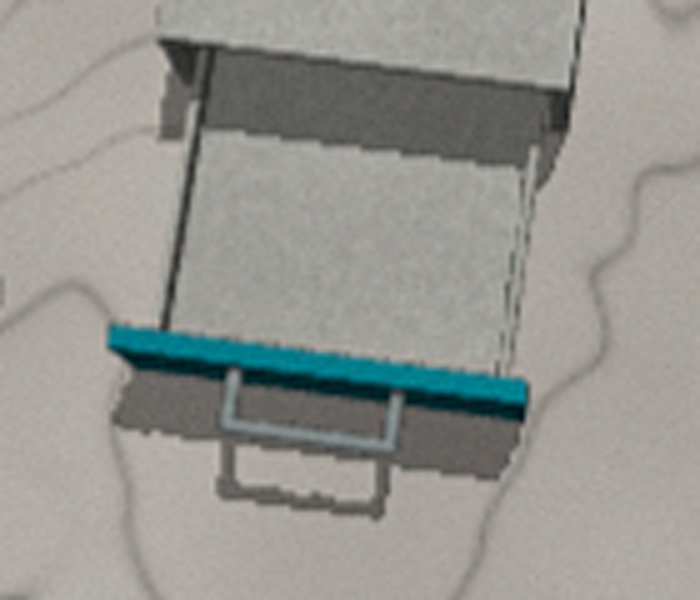

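Run:
```python
from h import *
from rig import bot
A=np.array([502.3,-324.5,0])
yw=np.radians(65-180)
bot.move_to(A+[0,0,217],down(yw)); 
c=cam(bot,"wrist");cv2.imwrite("pics/w3.png",c["image"]);np.savez("pics/w3.npz",**c)
P,uv=cloud(c); m=(np.hypot(P[:,0]-A[0],P[:,1]-A[1])<85)&(P[:,2]>62)&(P[:,2]<72)&(mask(c,"teal").ravel()>0)
q=plane(c,uv[m],67);print(m.sum(),np.median(P[m,2]),circ(q),cv2.minEnclosingCircle(q[:,:2].astype(np.float32)))
m2=(np.hypot(P[:,0]-A[0],P[:,1]-A[1])<85)&(P[:,2]>62)&(P[:,2]<72);q=plane(c,uv[m2],67);print(m2.sum(),circ(q),cv2.minEnclosingCircle(q[:,:2].astype(np.float32)))
```

```text
2692 66.30120338291971 (array([ 499.44102438, -323.87233739]), np.float64(60.191324770654006)) ((499.05767822265625, -323.9032897949219), 64.53878021240234)
3084 (array([ 499.35586659, -323.70019405]), np.float64(60.52591660630399)) ((499.0288391113281, -323.60406494140625), 65.15587615966797)
```

View pics/w3.png

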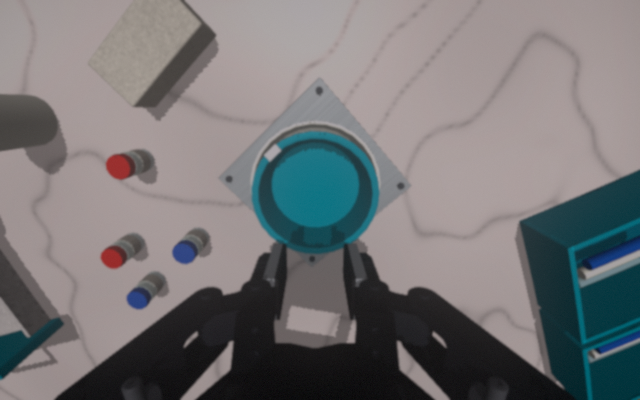

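```bash
cat >> h.py <<'E'
AX=np.array([500.0,-324.0])
def rimpose(th,z,r=61,C=AX):
    return np.array([C[0]+r*np.cos(th),C[1]+r*np.sin(th),z]),down(th-np.pi)
E
python3 - <<'E'
from h import *
from rig import bot
c=load  # noqa
w=dict(np.load("pics/w3.npz")); m=plane(w,[(272,153)],67)[0]; print("mark",m,np.degrees(np.arctan2(m[1]-AX[1],m[0]-AX[0])),np.hypot(*(m[:2]-AX)))
th=np.radians(65)
p,q=rimpose(th,120); bot.servo_line(p,q,speed=150); bot.move_gripper(30)
c=cam(bot,"wrist");cv2.imwrite("pics/w4.png",c["image"])
p,q=rimpose(th,58); print(bot.servo_line(p,q,speed=60,until_force=6)); s=bot.read_state(); print(s["ee_pos"],s["ft_force"])
c=cam(bot,"wrist");cv2.imwrite("pics/w5.png",c["image"])
E
```

```text
mark [ 556.24489698 -304.38347436   67.        ] 19.22723282607893 59.56757938877385
False
[ 525.99255627 -268.83654984   58.45362167] [-0.56914571  0.04176238  0.59465993]
```

View pics/w5.png

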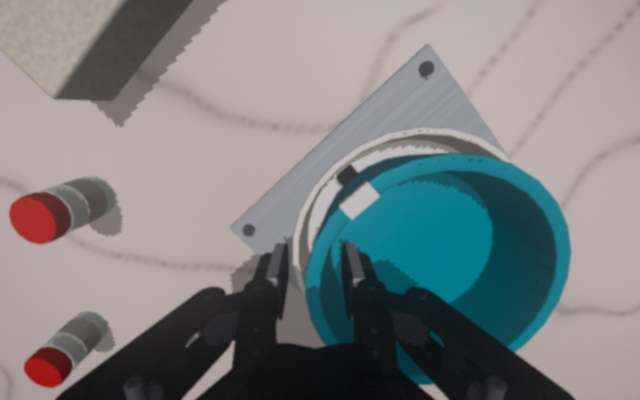

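Run:
```python
from h import *
from rig import bot
bot.move_gripper(4,90); s=bot.read_state(); print(s["grip_width"],s["ft_force"],s["moment"],s["ee_pos"])
c=cam(bot,"wrist");cv2.imwrite("pics/w6.png",c["image"])
```

```text
9.900947928677335 [-4.68193756  1.21480297 11.45110453] [-1.35459191  1.54539878 -0.32281588] [ 525.94791666 -269.20722229   59.25540045]
```

View pics/w6.png

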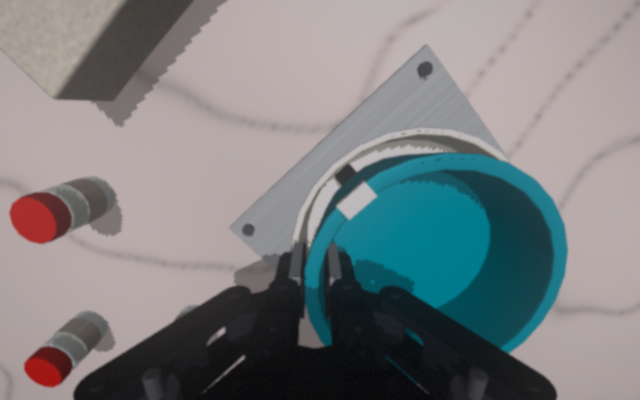

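Run:
```python
from h import *
from rig import bot
for d in range(4,29,4):
    p,q=rimpose(np.radians(65+d),58.5); bot.servo_line(p,q,speed=30)
    s=bot.read_state(); print(d,s["ee_pos"].round(1),s["ft_force"].round(1),s["moment"].round(2),round(s["grip_width"],1),round(s["clock"],1))
c=cam(bot,"wrist");cv2.imwrite("pics/w7.png",c["image"]);np.savez("pics/w7.npz",**c)
```

```text
4 [ 522.1 -267.7   60.1] [-5.2  0.8 13.5] [-1.29  1.51 -0.69] 9.8 14.4
8 [ 518.  -266.1   60.1] [-5.   2.8 15.5] [-1.04  1.74 -1.04] 10.1 14.7
12 [ 513.9 -264.9   60.1] [-6.4  4.6 16.7] [-0.79  1.79 -1.14] 10.0 15.0
16 [ 509.7 -264.    60.2] [-6.6  5.6 17. ] [-0.8   1.71 -1.14] 10.2 15.3
20 [ 505.5 -263.5   60.2] [-6.3  6.2 17. ] [-0.73  1.66 -1.21] 9.4 15.6
24 [ 501.3 -263.2   60.2] [-5.7  6.6 17.2] [-0.75  1.54 -1.19] 9.8 15.9
28 [ 497.1 -263.4   60.2] [-6.7  7.2 17.9] [-0.8   1.48 -1.18] 10.1 16.2
```

View pics/w7.png

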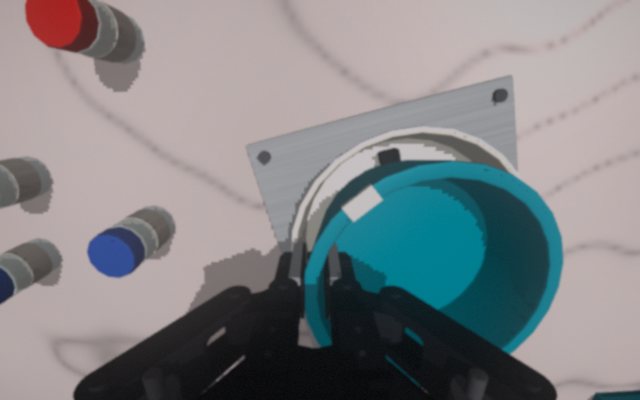

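Run:
```python
from h import *
from rig import bot
for d,z in [(30,59),(32,63),(34,67),(36,71),(36.5,75),(36.5,82)]:
    p,q=rimpose(np.radians(65+d),z); bot.servo_line(p,q,speed=30)
    s=bot.read_state(); print(d,s["ee_pos"].round(1),s["ft_force"].round(1),s["moment"].round(2),round(s["grip_width"],1),round(s["clock"],1))
c=cam(bot,"wrist");cv2.imwrite("pics/w8.png",c["image"]);np.savez("pics/w8.npz",**c)
c=cam(bot,"scene");cv2.imwrite("pics/s8.png",cv2.resize(c["image"][150:350,0:320],None,fx=2.5,fy=2.5))
```

```text
30 [ 495.1 -263.6   60.7] [-6.6  5.4 17. ] [-0.82  1.35 -1.25] 10.0 16.5
32 [ 492.7 -264.1   64.4] [-5.9  1.8 12.4] [-1.16  1.17 -0.84] 9.7 16.8
34 [ 490.4 -264.6   68.4] [-8.6 -0.2 13.4] [-1.61  1.54 -0.8 ] 8.3 17.1
36 [ 488.5 -264.9   71.9] [-4.8 -2.3  6.4] [-1.33  0.7  -0.46] 7.7 17.4
36.5 [ 488.  -264.3   75.4] [-1.9  0.7  5.6] [-0.51  0.28 -0.03] 7.9 17.7
36.5 [ 487.8 -264.    81.9] [ 0.8 -0.3 -2.3] [ 0.13 -0.01 -0.04] 7.9 18.0
```

View pics/w8.png

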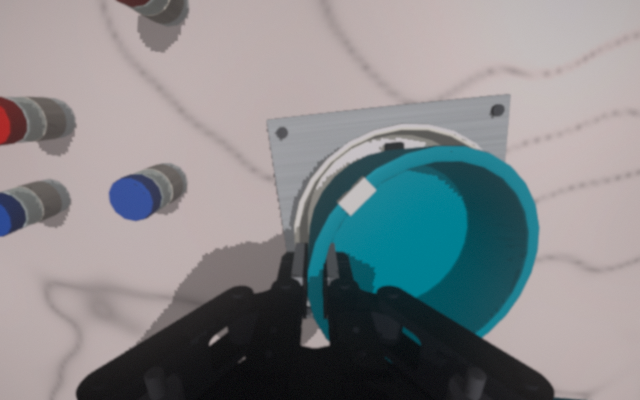

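View pics/s8.png

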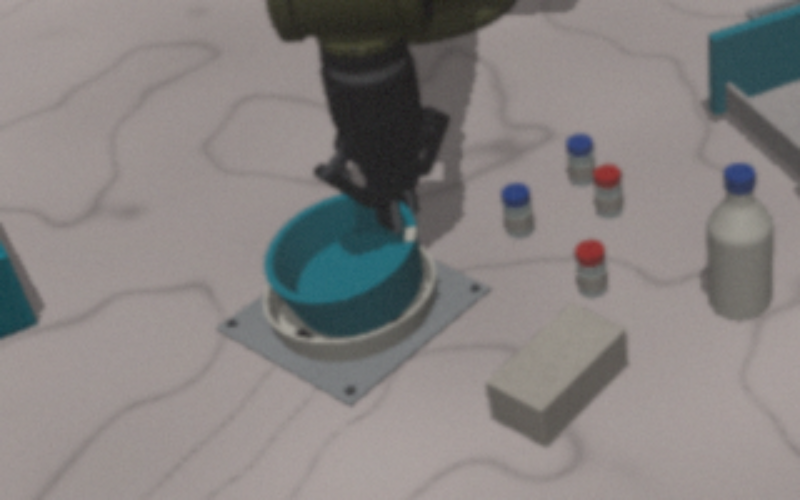

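Run:
```python
from h import *
from rig import bot
p,q=rimpose(np.radians(101.5),200); bot.servo_line(p,q,speed=100)
bot.dwell(.2);s=bot.read_state();print(s["ee_pos"],s["ft_force"],s["moment"])
R=q2R(s["tool_rot"]);print(R.round(3))
for n in("wrist","scene","top"):
    c=cam(bot,n);np.savez(f"pics/{n}9.npz",**c)
    cv2.imwrite(f"pics/{n}9.png",c["image"])
    P,uv=cloud(c);T=(P-s["ee_pos"])@R   # tool coords: y down along fingers
    m=(mask(c,"teal").ravel()>0)&(np.abs(T).max(1)<160)&(np.abs(T[:,1])<90)
    t=T[m]; print(n,m.sum(),np.percentile(t,[1,50,99],axis=0).round(0).tolist())
    # inner floor plane fit: inside points; RANSAC plane
    rng=np.random.default_rng(0);best=None
    for _ in range(500):
        a=t[rng.choice(len(t),3,False)];nn=np.cross(a[1]-a[0],a[2]-a[0]);L=np.linalg.norm(nn)
        if L<1:continue
        nn/=L
        if abs(nn[1])<.9: continue
        k=np.abs((t-a[0])@nn)<2.0
        if best is None or k.sum()>best.sum(): best=k
    x=t[best];cen=x.mean(0);nn=np.linalg.svd(x-cen)[2][2];nn*=np.sign(nn[1]);print(" plane",best.sum(),cen.round(1),nn.round(3),np.percentile(x,[1,99],axis=0).round(0).tolist())
```

```text
[ 487.74655851 -264.16778238  199.58712825] [-0.78962339 -0.45329084 -3.76233972] [ 0.14076504 -0.01107395  0.03662833]
[[ 0.199 -0.001  0.98 ]
 [-0.98   0.     0.199]
 [-0.001 -1.    -0.001]]
wrist 29292 [[-1.0, -26.0, -47.0], [81.0, 38.0, 7.0], [120.0, 52.0, 62.0]]
 plane 12456 [61.7 45.2  2.4] [-0.158  0.987 -0.009] [[16.0, 38.0, -43.0], [104.0, 52.0, 44.0]]
scene 2076 [[5.0, -6.0, -60.0], [57.0, 28.0, -28.0], [122.0, 55.0, 64.0]]
 plane 540 [ 48.   42.8 -19.7] [-0.163  0.986  0.021] [[6.0, 34.0, -51.0], [90.0, 50.0, 55.0]]
top 17 [[85.0, 37.0, -36.0], [93.0, 46.0, -26.0], [98.0, 54.0, -19.0]]
 plane 9 [ 90.1  46.7 -24.5] [-0.306  0.863 -0.403] [[84.0, 44.0, -32.0], [94.0, 49.0, -19.0]]
```

View pics/scene9.png

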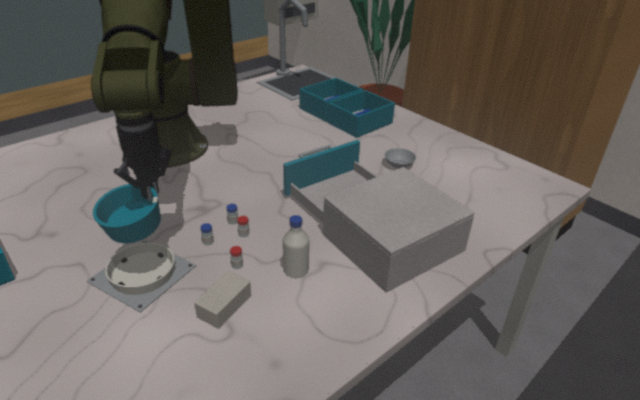

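View pics/wrist9.png

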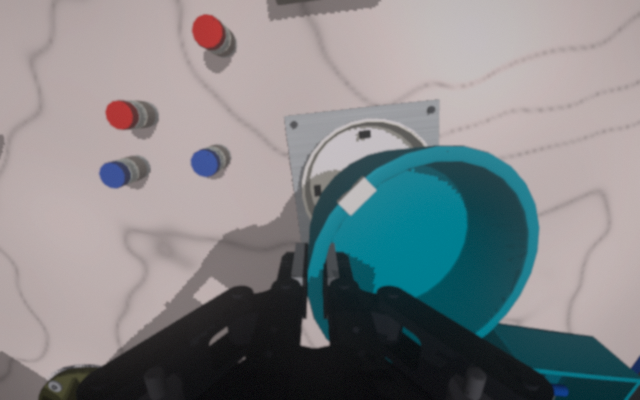

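```bash
cat > place.py <<'E'
from h import *
BAY=np.array([577.7,223.8,22.]); CX=np.radians(-6.5)
n=np.array([-.158,.987,0]);n/=np.linalg.norm(n)
U=np.array([60.5,45.,0.5])+18*n
def pose(off,yawdeg=-96.5):
    R=q2R(down(np.radians(yawdeg)))@Rn.from_euler('z',-np.arctan2(.158,.987)).as_matrix()
    return BAY+np.array(off)-R@U,R2q(R),R
E
python3 - <<'E'
from place import *
from rig import bot
for z in (130,1.5):
    p,q,R=pose([0,0,z]); j=bot.ik(p,q);print(p,None if j is None else np.round(j,2),(R@n).round(3))
s=bot.read_state();p0=np.array(s["ee_pos"]);p0[2]=240;bot.servo_line(p0,speed=120)
p,q,R=pose([0,0,150])
mid=np.array([470,0,240.]);bot.servo_line(mid,down(np.radians(-90)),speed=200)
bot.servo_line(p,q,speed=200)
s=bot.read_state();print(s["clock"],s["ee_pos"],s["ft_force"],s["grip_width"])
for k in("scene","top","wrist"):
    c=cam(bot,k);np.savez(f"pics/{k}10.npz",**c);cv2.imwrite(f"pics/{k}10.png",c["image"])
    P,uv=cloud(c);m=(mask(c,"teal").ravel()>0)&(P[:,2]>176)&(P[:,2]<200)&(np.hypot(P[:,0]-577,P[:,1]-224)<62)&(P[:,2]<205)
    x=P[m];
    if len(x)>50: print(k,len(x),np.median(x,0));
E
```

```text
[584.77113043 290.27935101 204.87111991] [ 0.45  0.62  1.18 -0.14  1.43  2.16] [ 0.  0. -1.]
[584.77113043 290.27935101  76.37111991] [ 0.45  0.75  1.28 -0.14  1.2   2.19] [ 0.  0. -1.]
23.5 [584.75913731 289.68314352 225.06018952] [ 0.28703576 -0.44504058 -2.57057724] 7.9222382370173206
scene 421 [573.68888491 231.53470781 191.06051963]
top 742 [584.36302118 218.62424409 192.26658159]
wrist 13971 [579.84197208 216.74665723 190.18956702]
```

View pics/scene10.png

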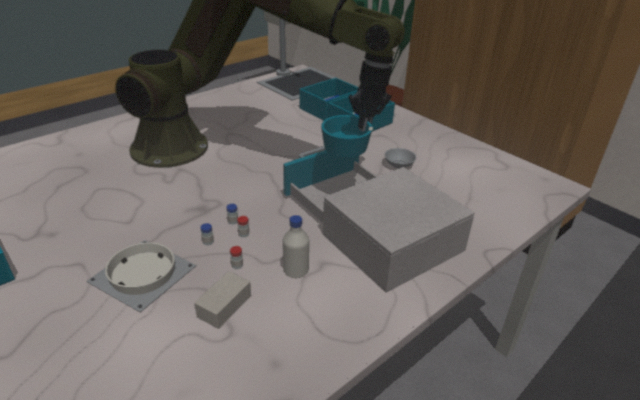

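View pics/wrist10.png

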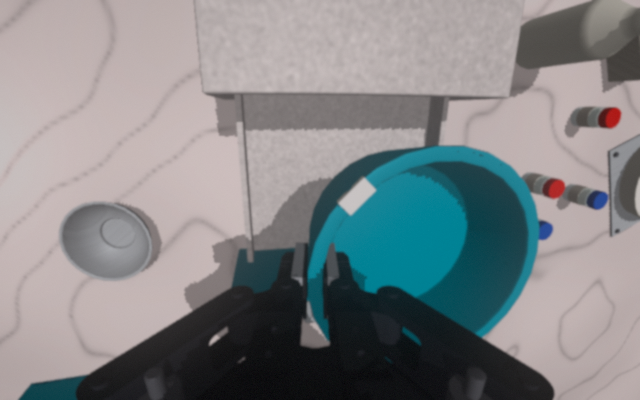

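Run:
```python
from place import *
from rig import bot
for k in("scene","top","wrist"):
    c=dict(np.load(f"pics/{k}10.npz"));P,uv=cloud(c);tl=(mask(c,"teal").ravel()>0)
    m=tl&(P[:,2]>186)&(P[:,2]<195)&(np.hypot(P[:,0]-577,P[:,1]-224)<70); 
    q=plane(c,uv[m],190)[:,:2].astype(np.float32); 
    x=P[m]; nn=np.linalg.svd(x-x.mean(0),full_matrices=False)[2][2]
    print(k,"floor",cv2.minEnclosingCircle(q),nn.round(3))
    m=tl&(P[:,2]>227)&(P[:,2]<238)&(np.hypot(P[:,0]-577,P[:,1]-224)<80)
    q=plane(c,uv[m],232)[:,:2].astype(np.float32);print(" rim",m.sum(),np.median(P[m,2]),circ(q),cv2.minEnclosingCircle(q))
p,q,R=pose([0,0,20]);bot.servo_line(p,q,speed=100)
p,q,R=pose([0,0,-4]);print(bot.servo_line(p,q,speed=25,until_force=4))
s=bot.read_state();print(s["ee_pos"],(np.array(s["ee_pos"])+q2R(s["tool_rot"])@U).round(1),s["ft_force"],s["clock"])
for k in("scene","wrist"):
    c=cam(bot,k);cv2.imwrite(f"pics/{k}11.png",c["image"])
```

```text
scene floor ((580.6873779296875, 229.29837036132812), 64.18168640136719) [ 0.004 -0.004  1.   ]
 rim 277 230.68918785394249 (array([581.71945667, 225.12911816]), np.float64(61.69927931156689)) ((581.5670166015625, 225.18246459960938), 69.7379150390625)
top floor ((583.7415161132812, 226.0618133544922), 50.91318893432617) [0.002 0.004 1.   ]
 rim 224 233.21887426054354 (array([580.35751506, 227.43708645]), np.float64(60.46514167769137)) ((580.8353271484375, 228.1230926513672), 65.11455535888672)
wrist floor ((580.027587890625, 223.10203552246094), 57.57236862182617) [-0.011 -0.007 -1.   ]
 rim 7740 231.54623918603608 (array([579.77755024, 230.80806977]), np.float64(59.848646027895455)) ((578.7190551757812, 229.97024536132812), 65.7164306640625)
True
[584.84487843 290.28271839  74.35244421] [577.8 223.8  21.5] [-0.28399155  0.0274613   4.35141546] 25.8667
```

View pics/wrist11.png

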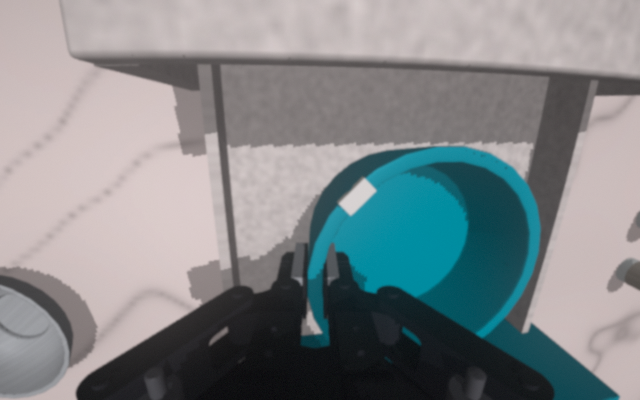

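View pics/scene11.png

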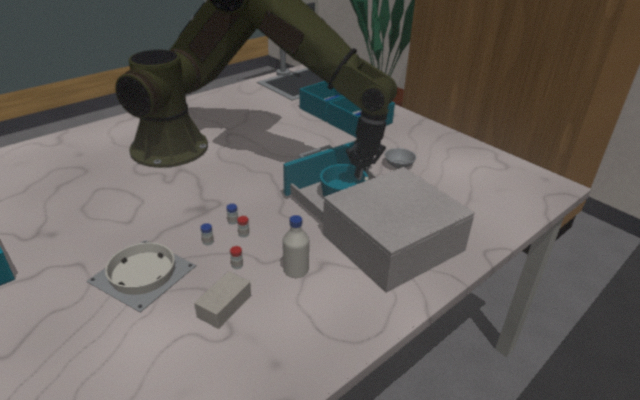

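Run:
```python
from place import *
from rig import bot
bot.move_gripper(30); s=bot.read_state();print(s["ft_force"])
R=q2R(s["tool_rot"]);p=np.array(s["ee_pos"])-R[:,1]*120;bot.servo_line(p,speed=120)
bot.move_to([470,60,260],down(np.radians(-30)))
for k in("scene","top"):
    c=cam(bot,k);np.savez(f"pics/{k}12.npz",**c);cv2.imwrite(f"pics/{k}12.png",c["image"])
    P,uv=cloud(c);tl=(mask(c,"teal").ravel()>0)
    m=tl&(P[:,2]>76)&(P[:,2]<88)&(np.hypot(P[:,0]-580,P[:,1]-225)<72)
    q=plane(c,uv[m],82)[:,:2].astype(np.float32);print(" rim",m.sum(),np.median(P[m,2]),circ(q),cv2.minEnclosingCircle(q))
    m=tl&(P[:,2]>35)&(P[:,2]<45)&(np.hypot(P[:,0]-580,P[:,1]-225)<72); q=plane(c,uv[m],40)[:,:2].astype(np.float32);
    if m.sum()>3:
        x=P[m]; nn=np.linalg.svd(x-x.mean(0),full_matrices=False)[2][2];print(" floor",m.sum(),cv2.minEnclosingCircle(q),nn.round(3))
    for col in("red","blue"):
        for ce,st in blobs(mask(c,col)): 
            w=plane(c,ce,47)[0]
            if 300<w[0]<700 and abs(w[1])<400: print(k,col,w.round(1),bydepth(c,ce)[0].round(0),st[4])
print(bot.read_state()["clock"])
```

```text
[-0.75846688 -0.003202    0.57065049]
 rim 224 80.45271085440504 (array([580.38156393, 225.80035187]), np.float64(60.45671484008199)) ((580.5283203125, 226.3148193359375), 67.20781707763672)
 floor 232 ((552.6377563476562, 250.6107177734375), 42.32994842529297) [-0.028  0.023 -0.999]
scene red [528.3 -67.2  47. ] [533. -70.  51.] 49
scene red [ 615.  -144.3   47. ] [ 615. -144.   47.] 62
scene blue [467.1 -59.1  47. ] [472. -62.  51.] 38
scene blue [612.4  34.8  47. ] [719. -51. 152.] 64
scene blue [ 496.6 -151.3   47. ] [ 498. -152.   49.] 42
 rim 282 83.24598913560828 (array([580.49931271, 228.87216829]), np.float64(60.818966546111625)) ((580.924072265625, 229.1005859375), 64.96546936035156)
 floor 644 ((582.3206787109375, 230.23948669433594), 51.74860763549805) [-0.002 -0.001 -1.   ]
top red [ 615.6 -143.9   47. ] [ 615. -143.   51.] 54
top red [529.  -66.8  47. ] [529. -66.  50.] 58
top blue [ 498.4 -152.    47. ] [ 498. -151.   53.] 61
top blue [467.2 -61.2  47. ] [466. -60.  55.] 49
28.9917
```

View pics/scene12.png

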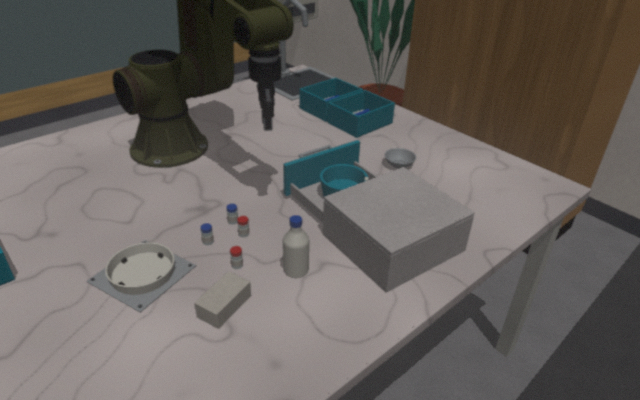

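View pics/top12.png

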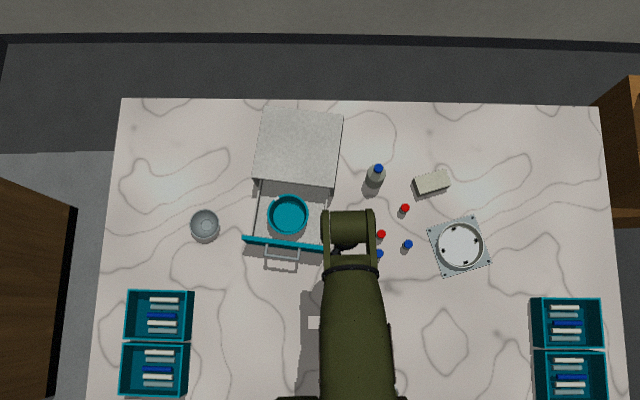

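```bash
cat > vial.py <<'E'
from h import *
from rig import bot
C=np.array([580.5,227.5]); CX=np.radians(-6.5)
def find():
    out={}
    for k in("top","scene"):
        c=cam(bot,k)
        for col in("red","blue"):
            for ce,st in blobs(mask(c,col),15):
                w=plane(c,ce,47)[0]; d=bydepth(c,ce)[0]
                if 300<w[0]<760 and abs(w[1])<420 and 35<d[2]<65: out.setdefault(col,[]).append((k,w[:2].round(1),round(d[2]),int(st[4])))
    return out
def pick(xy,yawdeg=45,z=32,op=50):
    q=down(np.radians(yawdeg))
    bot.move_to([xy[0],xy[1],130],q); bot.move_gripper(op)
    hit=bot.servo_line([xy[0],xy[1],z],q,speed=100,until_force=6)
    print("down hit",hit,bot.read_state()["ee_pos"])
    bot.move_gripper(15,30); s=bot.read_state(); print("width",s["grip_width"],s["ft_force"].round(1))
def carry(phi,r=28,zup=195):
    s=bot.read_state();p=np.array(s["ee_pos"]);p[2]=zup;bot.servo_line(p,speed=250)
    s=bot.read_state();print("held",s["grip_width"],s["ft_force"].round(1))
    a=CX+np.radians(phi); t=C+r*np.array([np.cos(a),np.sin(a)])
    yw=np.radians(83.5) if phi in(0,180) else CX
    bot.move_to([t[0],t[1],zup],down(yw)); return t,yw
def put(t,yw,z=32):
    bot.servo_line([t[0],t[1],105+z-25],down(yw),speed=200)
    hit=bot.servo_line([t[0],t[1],22+18+z-3],down(yw),speed=40,until_force=3)
    s=bot.read_state();print("put hit",hit,s["ee_pos"],s["ft_force"].round(1))
    bot.move_gripper(s["grip_width"]+5); s=bot.read_state();p=np.array(s["ee_pos"]);print("released",s["grip_width"])
    p[2]=195;bot.servo_line(p,speed=150)
E
python3 - <<'E'
from vial import *
print(find())
pick((467,-60)); c=cam(bot,"wrist");cv2.imwrite("pics/v1a.png",c["image"])
t,yw=carry(180); c=cam(bot,"wrist");cv2.imwrite("pics/v1b.png",c["image"]);c=cam(bot,"scene");cv2.imwrite("pics/v1s.png",c["image"]); print(t,bot.read_state()["clock"])
E
```

```text
{'red': [('top', array([ 615.6, -143.9]), 53, 54), ('top', array([529. , -66.8]), 49, 58), ('scene', array([528.4, -67.8]), 50, 50), ('scene', array([ 614.7, -144. ]), 50, 62)], 'blue': [('top', array([ 498.4, -152. ]), 54, 61), ('top', array([466.9, -61.3]), 48, 48), ('scene', array([466.5, -58.7]), 50, 36), ('scene', array([ 496.9, -151.7]), 47, 42)]}
down hit False [467.32685863 -60.0617238   32.50394294]
width 27.463460695536593 [-1.9  0.   6.1]
held 27.257450303171183 [ 0.4 -0.5 -1.4]
[552.67998804 230.66968999] 34.375
```

View pics/v1b.png

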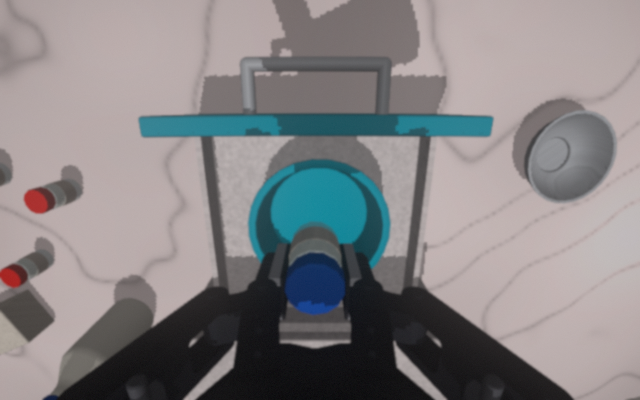

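View pics/v1s.png

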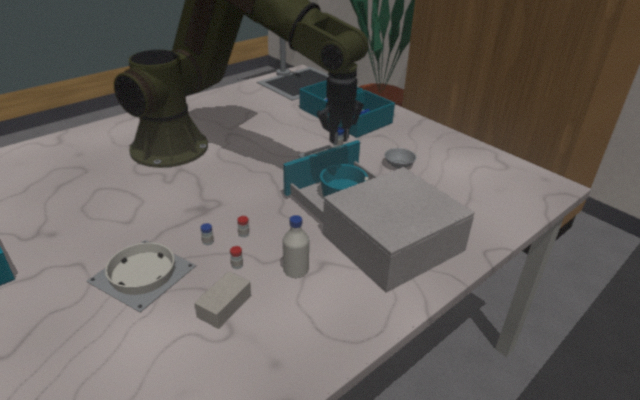

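```bash
cat >> vial.py <<'E'
def tubc(c,z=82):
    P,uv=cloud(c);m=(mask(c,"teal").ravel()>0)&(P[:,2]>z-6)&(P[:,2]<z+6)&(np.hypot(P[:,0]-C[0],P[:,1]-C[1])<75)
    q=plane(c,uv[m],z)[:,:2].astype(np.float32); return m.sum(),circ(q),cv2.minEnclosingCircle(q)
E
python3 - <<'E'
from vial import *
c=cam(bot,"wrist");print(tubc(c)); P,uv=cloud(c)
print(bot.read_state()["ee_pos"])
E
```

```text
(np.int64(2355), (array([575.97349021, 229.83833533]), np.float64(60.186016094474944)), ((576.9835205078125, 229.9490203857422), 64.77178192138672))
[552.94151852 229.39074213 195.1757869 ]
```

```bash
sed -i 's/^C=.*; CX/C=np.array([579.0,228.7]); CX/' vial.py
python3 - <<'E'
from vial import *
a=CX+np.pi;t=C+28*np.array([np.cos(a),np.sin(a)])
put(t,np.radians(83.5)); c=cam(bot,"wrist");cv2.imwrite("pics/v1c.png",c["image"]); print(bot.read_state()["clock"]); print(find())
E
```

```text
put hit True [551.32352697 231.80999702  72.60507767] [0.7 0.2 6.1]
released 32.58104221963042
37.1417
{'red': [('top', array([ 615.6, -143.9]), 52, 54), ('top', array([529. , -66.8]), 57, 58), ('scene', array([528.6, -66.5]), 47, 45), ('scene', array([ 614.7, -143.7]), 47, 61)], 'blue': [('top', array([ 498.3, -152.2]), 54, 61), ('scene', array([ 496.6, -151.3]), 50, 42)]}
```

View pics/v1c.png

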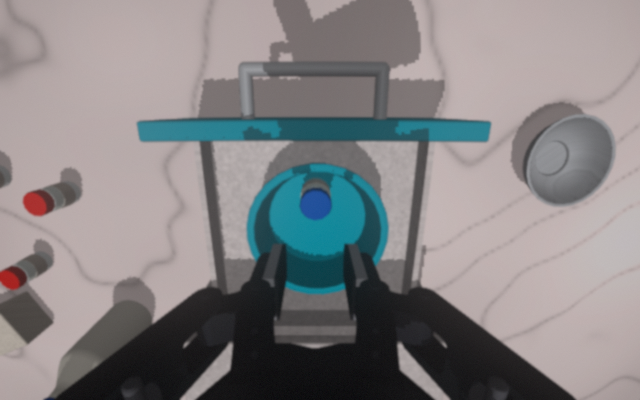

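Run:
```python
from vial import *
c=cam(bot,"wrist");print(plane(c,[(316,203)],88),tubc(c)[1:])
pick((528.6,-66.8)); t,yw=carry(0); put(t,yw)
c=cam(bot,"wrist");cv2.imwrite("pics/v2c.png",c["image"]); print(bot.read_state()["clock"]); print(find())
```

```text
[[546.14481871 232.29934076  88.        ]] ((array([576.41825942, 229.77614741]), np.float64(60.19594755190456)), ((577.2894897460938, 229.5295867919922), 64.94578552246094))
down hit False [528.96477498 -66.88764452  32.61736026]
width 27.34787911621029 [-1.2  0.7  5.7]
held 27.3340243291161 [ 0.2 -0.6 -0.6]
put hit True [606.97535716 225.48966486  72.62174017] [ 0.7 -0.3  5.2]
released 31.955698078045817
44.9083
{'red': [('top', array([ 615.7, -144.1]), 52, 53), ('scene', array([ 614.3, -143.7]), 51, 58)], 'blue': [('top', array([ 498.2, -152. ]), 53, 62), ('scene', array([ 496.5, -151.6]), 50, 40)]}
```

View pics/v2c.png

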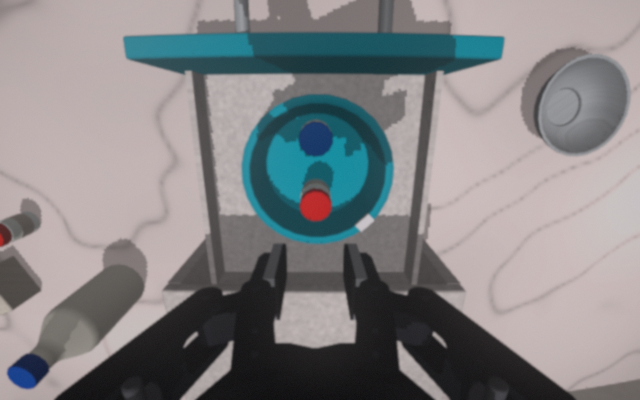

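Run:
```python
from vial import *
c=cam(bot,"wrist");print(plane(c,[(316,138),(315,205)],88),tubc(c)[1:])
c=cam(bot,"top");print(tubc(c)[1:])
for col in("red","blue"):
    for ce,st in blobs(mask(c,col),15):
        w=plane(c,ce,88)[0]
        if np.hypot(*(w[:2]-C))<60: print(col,w)
```

```text
[[547.32437589 232.19000335  88.        ]
 [603.36614459 224.98156609  88.        ]] ((array([577.63921318, 229.56741596]), np.float64(59.91788943655896)), ((578.1266479492188, 229.4500274658203), 64.6795425415039))Traceback (most recent call last):
  File "<stdin>", line 3, in <module>
  File "vial.py", line 33, in tubc
    q=plane(c,uv[m],z)[:,:2].astype(np.float32); return m.sum(),circ(q),cv2.minEnclosingCircle(q)
      ~~~~~^^^^^^^^^^^
  File "h.py", line 21, in plane
    d=ray(c,uv);t=(z-c["eye"][2])/d[:,2]; return c["eye"]+d*t[:,None]
  File "h.py", line 18, in ray
    p=cv2.undistortPoints(np.asarray(uv,float).reshape(-1,1,2),K,np.array([c["k1"],0,0,0,0.])).reshape(-1,2)
      ~~~~~~~~~~~~~~~~~~~^^^^^^^^^^^^^^^^^^^^^^^^^^^^^^^^^^^^^^^^^^^^^^^^^^^^^^^^^^^^^^^^^^^^^
cv2.error: OpenCV(4.12.0) /io/opencv/modules/calib3d/src/undistort.dispatch.cpp:347: error: (-215:Assertion failed) CV_IS_MAT(_src) && CV_IS_MAT(_dst) && (_src->rows == 1 || _src->cols == 1) && (_dst->rows == 1 || _dst->cols == 1) && _src->cols + _src->rows - 1 == _dst->rows + _dst->cols - 1 && (CV_MAT_TYPE(_src->type) == CV_32FC2 || CV_MAT_TYPE(_src->type) == CV_64FC2) && (CV_MAT_TYPE(_dst->type) == CV_32FC2 || CV_MAT_TYPE(_dst->type) == CV_64FC2) in function 'cvUndistortPointsInternal'
```

```bash
sed -i 's/^C=.*; CX/C=np.array([579.7,229.0]); CX/' vial.py
python3 - <<'E'
from vial import *
pick((497.3,-151.8)); t,yw=carry(-90,r=29); c=cam(bot,"wrist");cv2.imwrite("pics/v3b.png",c["image"]); put(t,yw)
c=cam(bot,"wrist");cv2.imwrite("pics/v3c.png",c["image"]); print(bot.read_state()["clock"]); print(find())
E
```

```text
down hit False [ 497.64063708 -151.9315344    32.59005568]
width 27.225845185141225 [-1.6  0.1  5.5]
held 27.436612296157975 [ 0.4  0.3 -0.5]
put hit True [576.58594286 200.19232005  72.62410786] [ 1.2 -0.4  5.4]
released 32.269326723335645
53.2917
{'red': [('top', array([ 615.6, -143.9]), 52, 54), ('scene', array([ 614.2, -143.7]), 51, 59)]}
```

View pics/v3c.png

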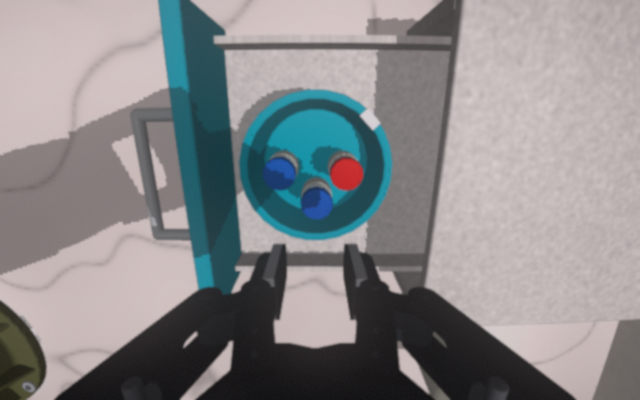

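Run:
```python
from vial import *
pick((615.0,-143.9),op=44); t,yw=carry(90,r=29); c=cam(bot,"wrist");cv2.imwrite("pics/v4b.png",c["image"]); put(t,yw)
c=cam(bot,"wrist");cv2.imwrite("pics/v4c.png",c["image"]); print(bot.read_state()["clock"]); print(find())
bot.move_to([330,60,300],down(0));print(find())
for k in("top","scene"): c=cam(bot,k);cv2.imwrite(f"pics/{k}14.png",c["image"]);np.savez(f"pics/{k}14.npz",**c)
```

```text
down hit False [ 615.37818645 -144.01425886   32.76273288]
width 27.23379277631204 [-0.5  0.8  6.2]
held 27.40460817413572 [ 0.  -1.5 -1.2]
put hit True [583.06932402 257.79079968  72.77516549] [0.6 0.5 5.3]
released 32.769739574557654
61.4583
{}
{}
```

View pics/v4c.png

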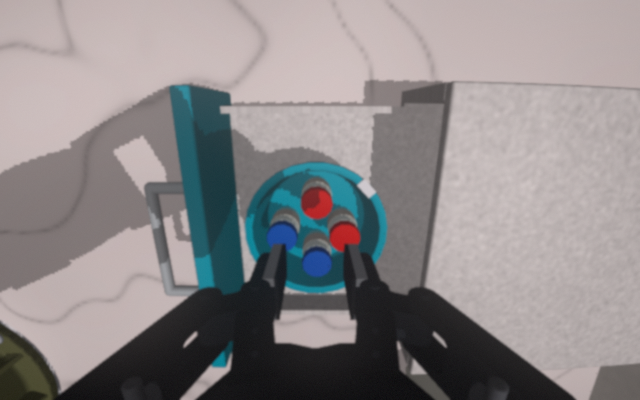

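View pics/scene14.png

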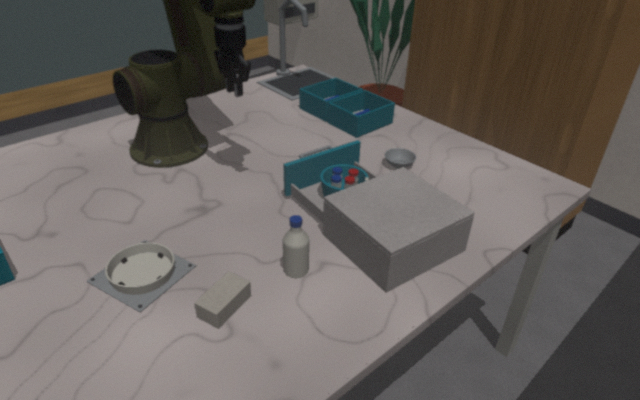

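View pics/top14.png

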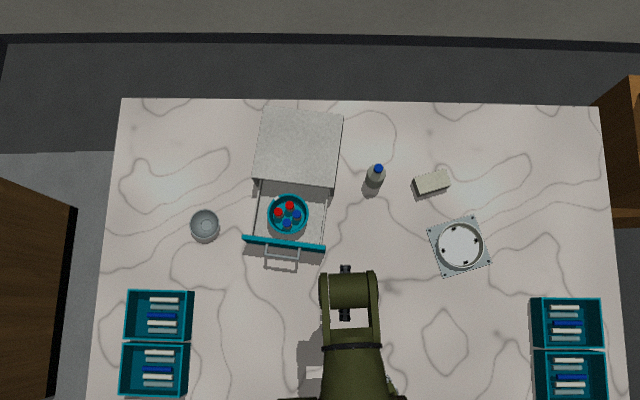

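Run:
```python
from h import *
from rig import bot
a=np.radians(-6.5);ax=np.array([np.cos(a),np.sin(a),0]);O=np.array([439.6,239.5,98])
c=load("pics/top14.npz");P,uv=cloud(c);m=(mask(c,"teal").ravel()>0)&(P[:,0]>430)&(P[:,0]<520)&(P[:,1]>80)&(P[:,1]<380)&(P[:,2]>108)&(P[:,2]<118)
d=(plane(c,uv[m],113)-O);print("teal X",np.percentile(d@ax,[0,50,100]).round(1))
bot.move_to(O+[0,0,100],down(a));bot.move_gripper(32)
print(bot.servo_line(O,down(a),speed=100,until_force=8)); print(bot.read_state()["ft_force"])
bot.move_gripper(5,30);s=bot.read_state();print(s["grip_width"],s["ee_pos"])
e=np.array(s["ee_pos"])
hit=bot.servo_line(e+175*ax,speed=60,until_force=15);s=bot.read_state();print(hit,(np.array(s["ee_pos"])-e)@ax,s["ft_force"])
hit=hit or bot.servo_line(e+186*ax,speed=20,until_force=12);s=bot.read_state();print(hit,(np.array(s["ee_pos"])-e)@ax,s["ft_force"],s["clock"])
for k in("top","scene"): c=cam(bot,k);cv2.imwrite(f"pics/{k}15.png",c["image"])
```

```text
teal X [40.2 47.5 55.5]
False
[ 0.38743212 -0.33037834  0.80259696]
8.912612814434864 [440.36890546 239.5882084   98.68067412]
False 175.06750724258478 [ 0.05630574 -3.42380297  4.65803589]
True 180.13163359613262 [-3.98552407 -1.47801329  7.36656994] 69.1167
```

View pics/scene15.png

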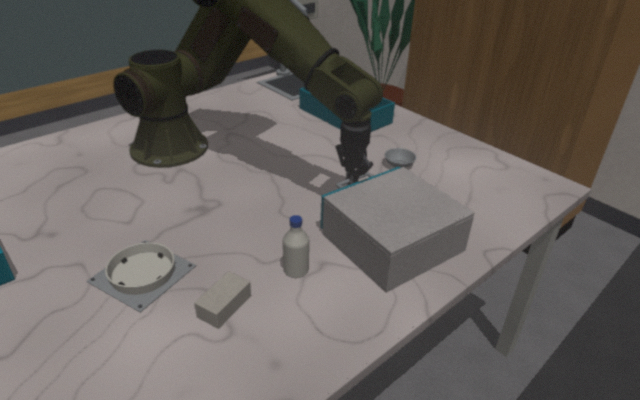

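Run:
```python
from h import *
from rig import bot
a=np.radians(-6.5);ax=np.array([np.cos(a),np.sin(a),0])
bot.move_gripper(32);bot.dwell(.2);e=np.array(bot.read_state()["ee_pos"]);print(e)
bot.servo_line(e+[0,0,90],speed=150)
p=e-60*ax; bot.move_to(p+[0,0,60],down(np.radians(83.5)));bot.move_gripper(0)
bot.servo_line(p,speed=150)
hit=bot.servo_line(p+70*ax,speed=25,until_force=12);s=bot.read_state();print(hit,(np.array(s["ee_pos"])-e)@ax,s["ft_force"])
bot.servo_line(p,speed=80);bot.servo_line(p+[0,0,120],speed=200);bot.move_to([330,-130,330],down(0))
for k in("top","scene"): c=cam(bot,k);cv2.imwrite(f"pics/{k}16.png",c["image"]);np.savez(f"pics/{k}16.npz",**c)
c=load("pics/top16.npz");P,uv=cloud(c);tl=(mask(c,"teal").ravel()>0)
O=np.array([439.6,239.5,98]);m=tl&(P[:,0]>580)&(P[:,0]<720)&(P[:,1]>60)&(P[:,1]<350)&(P[:,2]>105)&(P[:,2]<120);d=(plane(c,uv[m],113)-O);print("teal X",np.percentile(d@ax,[0,50,100]).round(1),bot.read_state()["clock"])
k=cv2.resize(c["image"][90:240,220:380],None,fx=4,fy=4,interpolation=cv2.INTER_CUBIC);cv2.imwrite("pics/t16z.png",k)
```

```text
[619.56412147 218.50277159  98.44520811]
True -16.233754998296114 [-2.65352874  0.316239    1.46888397]
teal X [216.7 225.3 233.3] 77.7
```

View pics/t16z.png

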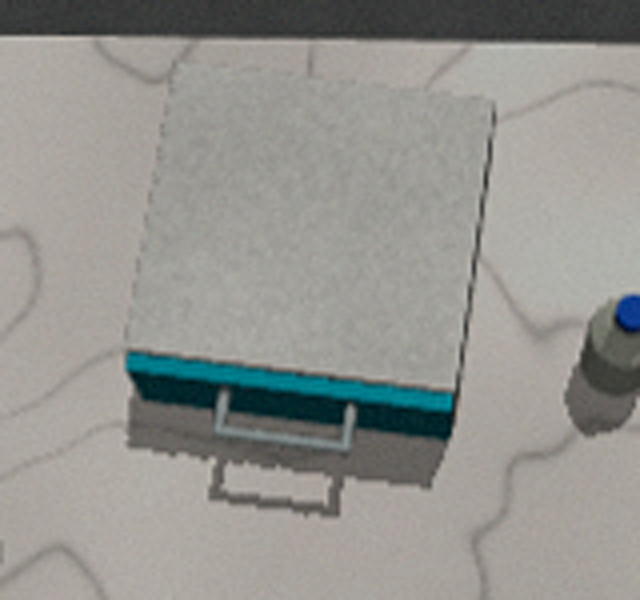

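View pics/scene16.png

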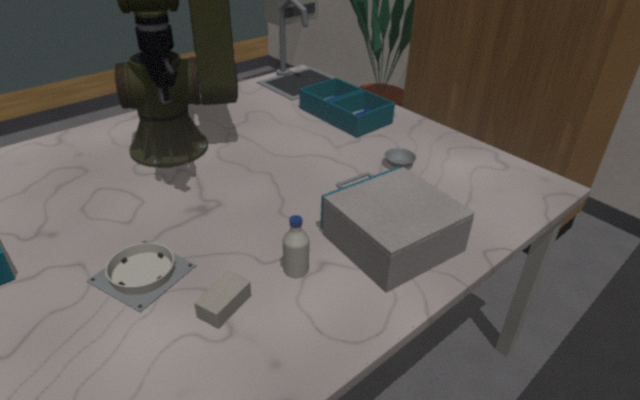

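The drawer is shut. The teal front now sits flush with the cabinet edge: its back is at X = 233 mm, the same as the cabinet front I measured earlier. There are no vials left on the counter, and the bottle, carton and bowl have not moved. I'm handing in the job.

Run:
```python
from rig import bot
print(bot.finish_job())
```

```text
the job is handed in; nothing more can be done
None
```

The job is done and handed in at about 78 s on the robot's clock, well under the 192 s limit; no verdict was reported.

**What I did, in order:**
1. I pulled the drawer out until it hit its stop. It moved 168 mm from slightly open, and the camera then measured about 180 mm out.
2. I gripped the tub by its rim and twisted it about 30° down in the pot. It turned about 36° in all, because I kept turning while it rose the first 12 mm. The rim mark stayed still relative to the gripper, so the grip did not noticeably slip.
3. I lifted the tub out. It hung tilted about 9° because the pads lay flush against the tapered wall, so I levelled it with the wrist before standing it in the drawer. After release its floor measured level, and its axis was about 5 mm from the intended spot.
4. All four vials were on the counter, and I stood each one upright in the tub. None had been knocked aside when I picked it up.
5. I pushed the drawer shut by its handle (180.1 mm until it stopped), then pushed again with closed fingers, stopping at a 12 N force change.

**Last checks:**
- The back of the drawer front was flush with the cabinet's front edge.
- No vials were left on the counter, and all four stood in the tub in the last view before the drawer was closed.
- The bottle, carton and bowl looked unmoved, and the robot was clear of everything.

**What did not agree:** the wrist camera read positions about 3 to 4 mm nearer the robot in x than the two fixed cameras. I allowed for this in the grasps and placements, and nothing went wrong because of it. I could not see inside the drawer once it was shut.

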